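# Shim the rocking decorating turntable

### The arm

A 6-joint arm with a two-finger parallel gripper is mounted at the origin on the work surface. World frame = base frame: x ahead of the robot, y to its left, z up, the work surface at z = 0. Lengths are in m, angles in rad, forces in N, time in s.
With the tool pointing down it reaches from about 0.35 to 0.875 m from the base axis. Payload 4.2 kg.
Tool frame: the origin (TCP) lies at the very end of the fingers, on their centre line; the grasp point (between the pads) lies 19 mm behind it; z points along the fingers, y is the line along which they close (so a half turn about z gives the same grasp; the last joint's range is limited). The gripper opens to 85 mm and grips with 20 to 120 N. Pads are 22 mm wide; open, the fingers measure 114 mm over their backs; the gripper's body (76 mm by 85 mm) begins 54 mm behind the grasp point. The pads swing forward as they close: fully open they stand 13 mm farther back than shut.
Start: joints at [1.465, 0.385, 0.008, 0, -1.194, -0.259], TCP at [0.223, 0.584, 0.231] pointing down, gripper open.
Joint ranges: [-3.14, 3.14], [-1.21, 2.06], [-1.07, 1.41], [-3.16, 2.05], [-2.99, -0.16], [-3.1, 3.1]. Speed limits (rad/s): [2.79, 2.79, 3.14, 3.14, 3.14, 3.14].

### API

Orientations are given as a rotation vector (axis times angle).
In Python, from plant import r gives the robot as it stands. The module is installed in compiled form; this text tells all that it offers.
- The arm moves only by the tool jog_arm, never from a script. Its arguments are lists of equal length, an entry for each row: "claw": the opening, from 0 (shut) to 1 (fully open); "offset": the shift along the tool's x, y, z in mm, a list of three; "spin": the turn about the tool's z in degrees. In form: {"claw": [claw, ...], "offset": [[x, y, z], ...], "spin": [spin, ...]}. A call has 1 to 10 rows; each row is the pose to reach, as a shift and turn from the pose commanded when the call began, along the tool's axes at that moment; what a row does not reach only later rows make up. A row lasts 1/8 s, in which the tool goes at most 62.5 mm and 10.7 degrees, less where a joint would pass 70% of its speed; a pose out of reach is approached as far as the arm can. A call with a gripper value outside its range is refused whole. The fingers move at their own pace and stop on an object; "newtons" is the grip in N (left out, the last holds). Time passes only in rows, so rows that repeat a pose let the fingers close. It gives the time, the measured TCP pose, the force, the opening and the grip force at its end, in the units of the state.
- r.sense(): the state, without advancing time (a new reading comes with each control period).
- r.get_image(name): name is "scene" or "top" or "wrist"; returns the picture (480x640x3 uint8, blue, green, red); there is no depth.
- r.camera_info(name): a dict with "fx", "fy", "cx", "cy" (pixels), "k1" (the pictures are not rectified: a ray, as slopes to the right and down, at radius r is drawn at 1 + k1 r^2 times it, then the intrinsics apply), "eye" and "rotation" of the camera in the world. Camera axes: x right, y up, looking along -z (the intrinsics and any distortion apply to the point x, -y, -z); pixel columns grow to the right and rows downward; lengths in m; the calibration is good to about 2 mm. A picture is of the moment at which its call begins: read the wrist's pose just before it. camera_info takes no time and is no camera call; for the wrist camera it gives the pose at the moment of the call.
- r.close_job(): hands the job in; it is judged then, once.
Trained networks look in the newest picture that a camera, given by its name, has taken for a name from the list of things; names that differ only in an ending like _2 or _b are one class to them, and where a whole thing is asked for, a point or a joint stands for the part that bears it (a point fixed in the world has none). Each returns a list of dicts, best first, with "p" (0 to 1); they miss things now and then, are a little off and sometimes report something else, mostly with a low value. They report only what shows in the picture. A call takes as long as a camera call. They do not tell look-alikes from the thing itself.
- r.silhouettes(name, camera): "region" (480x640 bool, what is visible of it) and "rect" ([left, top, right, bottom] in pixels, round what is visible of it).
- r.tip_of(name, camera): "centre" ([column, row] in pixels: a listed point, or the origin of a listed thing).
The state is a dict: "time_s": time; "joint_positions": joint angles; "dq": joint speeds; "effort": joint torques, N m; "eef_pos": TCP position; "ee_rot": TCP orientation; "force": force on the tool from outside, world axes, zero at the start; "moment": the same for the moment, N m; "finger_gap": finger opening in m; "finger_force": force on a finger pad.
Only numpy, scipy, OpenCV 4.12 (cv2) and the standard library are available. Lean on these libraries where they do the work, as an engineer would, in place of code of your own. Each camera call takes 0.05 s, during which the arm holds its last target. There are 200 camera calls.

### The job

The turntable leans and rocks because the foot under its red corner has lost its rubber buffer. Push the orange wedge along the table, thin end first, under that foot until the turntable stands level; then press down on the red corner to check that the wedge carries it, and let go. Only push and press with the fingers: do not pick up the wedge, and leave the other things where they are.

Things in the scene. Friction and masses are not known exactly. Their poses are not given: they have to be found in the camera images.
- turntable: Decorating turntable, 5 kg; rocks, never slides. Green plate 210 mm square, level top 52 and underside 36 mm above the table; on it a disc 144 mm across (top 74 mm) with a white bauble (top 172 mm). Feet at +-85 mm in x and y, three on fixed black buffers 10 mm high, 34 mm across; the red foot at (+85, -85) has none. Origin: on the table under the plate's centre, axes along its edges.
- rock (a joint): Lean of the turntable about the diagonal through the two feet next to the red one: 0 = level, on all buffers (end stop); positive = red foot lower. It falls by its weight to 0.075 rad, where the red foot is 1 mm above the table; lifting that foot by 9 mm makes it level. Load on the foot about 3 to 5 N.
- short_foot (a point): Lowest point of the red foot, a dome of 14 mm radius. 10 mm above the table when level, 1 mm when leaning.
- corner (a point): Point on the plate's top face (its corner there is painted red, 50 x 50 mm) straight above the red foot, 42 mm above point short_foot; free of fittings for 40 mm towards the middle.
- shim: Loose orange wedge, 60 g, 110 mm long (x), 50 wide (y); flat slope from 1.5 mm at the tip (+x) to 21 mm at the upright heel (-x), black stripe there. Lies tip roughly towards the red foot, often out of line. Origin: centre of underside; centre of mass 17 mm towards the heel. Level when the foot bears about 48 mm from the tip; friction then holds it. 4 to 10 N push it in, stiff once level.
- shim_heel (a point): Middle of the lower edge of the shim's heel face (the tall end).
- shim_tip (a point): Middle of the lower edge of the shim's thin end.
- jar_red: Loose paint jar, red, 38 mm across, with metal lid 41 mm across, 46 mm high. Origin: centre of its underside. Bystander.
- jar_yellow: Loose paint jar, yellow, 38 mm across, with metal lid 41 mm across, 46 mm high. Origin: centre of its underside. Bystander.
- jar_green: Loose paint jar, green, 38 mm across, with metal lid 41 mm across, 46 mm high. Origin: centre of its underside. Bystander.
- mug: Loose white mug, 76 mm across, 85 mm high, handle at its +y. Origin: centre of its underside. Bystander.
- brush_pot: Loose blue pot, 68 mm across, 80 mm high, with brushes standing to 150 mm. Origin: centre of its underside. Bystander.
- brush: Loose artist's brush lying flat beyond the turntable, 190 mm long (x), 11 mm wide, 9 mm thick, red handle. Origin: underside, 5 mm from its middle. Bystander.
- bauble: Loose navy bauble, 76 mm across, fixed on a wooden foot, 104 mm high in all. Origin: centre of its underside. Bystander.
Mind the look-alikes: they are no part of the job. There is more than one size of the shim; the one meant has the size given above.

How it is judged:
On the way, in this order (a step that is already met when the one before it is completed fails the run):
1. the wedge is under the red foot and the turntable stands level on it, not held by the fingers (value of joint rock below 0.008 rad and contact force between shim and turntable above 0.5 N and x of short_foot in the frame of shim between -0.05 and 0.055 m and y of short_foot in the frame of shim between -0.024 and 0.024 m and angle between shim's own z axis and vertical below 0.05 rad and contact force between the fingers and turntable below 0.5 N), for 0.3 s.
2. the fingers press on the plate's corner above the red foot (over 3 N, within 45 mm of it) and the turntable stays level (contact force between the fingers and turntable above 3 N and horizontal distance between the grasp point and corner below 0.045 m and value of joint rock below 0.01 rad), for 0.2 s.
At the end, for the whole second after the job is handed in: The wedge lies flat on the table with the red foot bearing on its slope (foot within 24 mm of its centre line), the turntable is level within 0.008 rad and at rest, the corner has been pressed, and the other things are within 20 mm of where they stood (value of joint rock below 0.008 rad and contact force between shim and turntable above 0.5 N and x of short_foot in the frame of shim between -0.05 and 0.055 m and y of short_foot in the frame of shim between -0.024 and 0.024 m and angle between shim's own z axis and vertical below 0.05 rad and linear speed of shim below 0.01 m/s and velocity of joint rock between -0.02 and 0.02 rad/s); the robot touches nothing.
It fails at once if the wedge is lifted or tipped (over 12 mm, or 0.25 rad) (height (world z) of shim above 0.012 m or angle between shim's own z axis and vertical above 0.25 rad).
It fails at once if a bystander is moved by more than 20 mm (distance of any of jar_red, jar_yellow, jar_green, mug, brush_pot, brush, bauble from where it was at the start of the episode above 0.02 m).
It also fails if it takes over 64 s, if anything falls off the work surface, if the arm or the gripper's body presses on something with over 40 N, if the wrist force passes 120 N, or if a joint passes its speed limit or range.

## Working session

There is one attempt and no reset: what is moved stays moved. The work goes in short steps, Python scripts to look and compute and a tool call to move; the robot and the scene stay as the last step left them, time stands still between calls to the robot, and variables do not carry over. Pictures are saved under pics/ and viewed, at most 10 in all, crops included, and the job is handed in when it is done.

Besides the shell and the picture viewer there is one more tool, called after "Request:" as name([rows], argument=value, ...), one row to a line, values as JSON. jog_arm: Moves the arm, as the interface text tells. Its arguments: {"type":"object","properties":{"claw":{"type":"array","items":{"type":"number"}},"offset":{"type":"array","items":{"type":"array","items":{"type":"number"}}},"spin":{"type":"array","items":{"type":"number"}},"newtons":{"type":"number"}},"required":["claw","offset","spin"]}

```bash
mkdir -p pics; cat > h.py <<'E'
import numpy as np, cv2
from plant import r
def ray(cam,px,ci=None):
    c=ci or r.camera_info(cam)
    d=np.array([(px[0]-c["cx"])/c["fx"],(px[1]-c["cy"])/c["fy"]]);u=d.copy()
    for _ in range(20): u=d/(1+c["k1"]*(u@u))
    R=np.array(c["rotation"])
    return np.array(c["eye"]),R@np.array([u[0],-u[1],-1.])
def onz(cam,px,z=0.,ci=None):
    e,d=ray(cam,px,ci); return e+d*(z-e[2])/d[2]
def proj(cam,P,ci=None):
    c=ci or r.camera_info(cam)
    q=np.array(c["rotation"]).T@(np.array(P)-c["eye"]);u=np.array([q[0],-q[1]])/-q[2]
    u=u*(1+c["k1"]*(u@u)); return np.array([c["fx"]*u[0]+c["cx"],c["fy"]*u[1]+c["cy"]])
E
python3 - <<'E'
from h import *
np.set_printoptions(precision=4,suppress=True)
for c in("scene","top"):
    cv2.imwrite(f"pics/{c}0.png",r.get_image(c))
    print(c,r.camera_info(c)["eye"])
    for n in("short_foot","corner","shim","shim_heel","shim_tip"):
        z={"corner":.043}.get(n,0)
        for d in r.tip_of(n,c)[:4]: print(n,round(d["p"],2),d["centre"],onz(c,d["centre"],z))
print(r.sense())
E
```

```text
scene [ 0.7912 -0.4805  1.0096]Traceback (most recent call last):
  File "<stdin>", line 8, in <module>
  File "h.py", line 10, in onz
    e,d=ray(cam,px,ci); return e+d*(z-e[2])/d[2]
                                            ~^^^
IndexError: invalid index to scalar variable.
```

```bash
sed -i 's/R=np.array(c\["rotation"\])/R=rot(c)/; s/np.array(c\["rotation"\]).T/rot(c).T/' h.py; cat >> h.py <<'E'
def rot(c): return cv2.Rodrigues(np.array(c["rotation"],float))[0]
np.set_printoptions(precision=4,suppress=True)
E
python3 - <<'E'
from h import *
print(r.camera_info("top"))
for c in("scene","top"):
    cv2.imwrite(f"pics/{c}0.png",r.get_image(c))
    for n in("short_foot","corner","shim","shim_heel","shim_tip"):
        z={"corner":.043}.get(n,0)
        for d in r.tip_of(n,c)[:4]: print(c,n,round(d["p"],2),d["centre"],onz(c,d["centre"],z))
print(r.sense())
E
```

```text
{'fx': 618.6213928940072, 'fy': 618.6213928940072, 'cx': 324.02626849317505, 'cy': 235.67477307950367, 'k1': -0.06593132798418809, 'eye': array([0.3368, 0.0167, 1.3875]), 'rotation': array([ 0.1141, -0.1133, -1.5833])}
scene short_foot 0.56 [362.8, 249.9] [0.6137 0.0498 0.    ]
scene corner 0.94 [361.0, 247.2] [0.6138 0.0319 0.043 ]
scene shim 0.82 [207.4, 270.1] [ 0.292  -0.1999  0.    ]
scene shim 0.78 [353.1, 288.5] [ 0.6423 -0.0606  0.    ]
scene shim 0.78 [274.2, 311.0] [ 0.502  -0.2085  0.    ]
scene shim_heel 0.8 [352.8, 305.8] [ 0.663 -0.102  0.   ]
scene shim_heel 0.76 [225.4, 292.6] [ 0.3693 -0.228   0.    ]
scene shim_heel 0.68 [298.5, 294.3] [ 0.5311 -0.1414  0.    ]
scene shim_tip 0.72 [358.9, 267.2] [ 0.6278 -0.0004  0.    ]
scene shim_tip 0.64 [188.6, 250.9] [ 0.2142 -0.1792  0.    ]
top short_foot 0.45 [353.1, 190.3] [ 0.6428 -0.0524  0.    ]
top corner 0.77 [315.8, 199.8] [0.6131 0.0329 0.043 ]
top corner 0.39 [328.4, 143.2] [0.7424 0.0028 0.043 ]
top corner 0.26 [515.1, 206.6] [ 0.5912 -0.4102  0.043 ]
top shim 0.91 [353.6, 191.2] [ 0.6406 -0.0535  0.    ]
top shim 
[... 357 characters left out ...]
 [335.6, 200.3] [ 0.62   -0.0118  0.    ]
top shim_tip 0.71 [457.3, 263.4] [ 0.4708 -0.2841  0.    ]
top shim_tip 0.71 [418.4, 384.2] [ 0.2052 -0.1867  0.    ]
top shim_tip 0.57 [376.1, 185.2] [ 0.6539 -0.1055  0.    ]
{'time_s': 0.7, 'joint_positions': array([ 1.4646,  0.3846,  0.0079, -0.    , -1.194 , -0.2586]), 'dq': array([-0.0011,  0.0013, -0.0004, -0.0003,  0.0009, -0.0005]), 'effort': array([ -0.0002, -39.1951,  18.8579,   4.1898,  -0.0003,   0.    ]), 'eef_pos': array([0.2229, 0.5839, 0.2313]), 'ee_rot': array([-3.0894,  0.5698,  0.    ]), 'force': array([-0.7722,  0.2632,  0.4505]), 'moment': array([ 0.0623, -0.0538,  0.0715]), 'finger_force': 0.0, 'finger_gap': 0.0852321120823713}
```

View pics/top0.png

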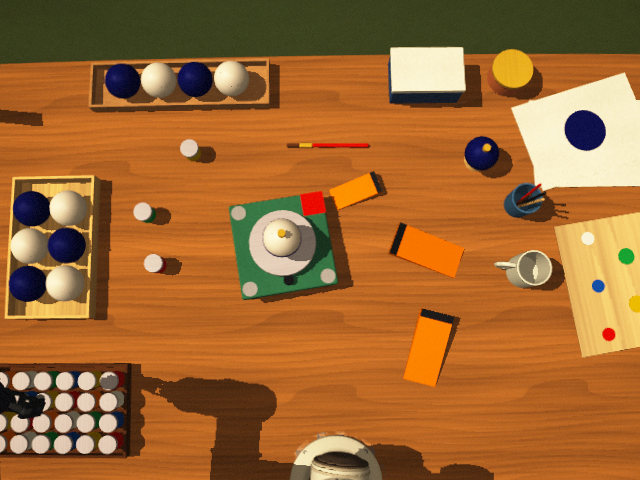

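View pics/scene0.png

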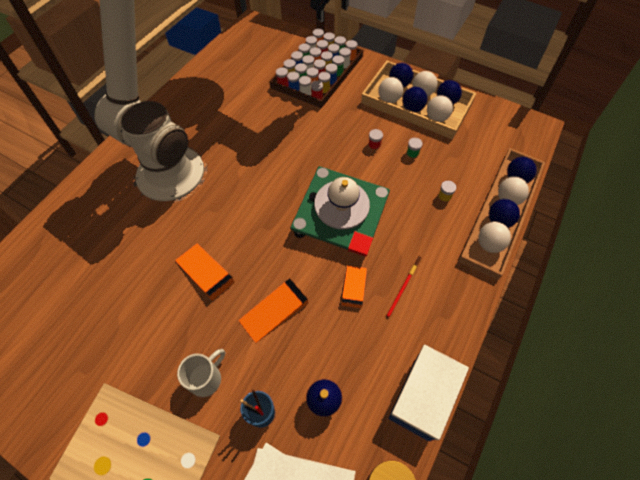

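```bash
python3 - <<'E'
from h import *
for c,box in(("top",(290,150,420,240)),("scene",(320,220,390,320))):
    im=cv2.imread(f"pics/{c}0.png")
    x0,y0,x1,y1=box
    if c=="top": cv2.imwrite("pics/crop.png",cv2.resize(im[y0:y1,x0:x1],None,fx=6,fy=6,interpolation=cv2.INTER_CUBIC))
    hsv=cv2.cvtColor(im,cv2.COLOR_BGR2HSV)
    # orange
    m=cv2.inRange(hsv,(8,220,200),(22,255,255)); k=np.zeros_like(m);k[y0:y1,x0:x1]=m[y0:y1,x0:x1]
    cs=max(cv2.findContours(k,0,1)[0],key=cv2.contourArea)
    print(c,cv2.contourArea(cs),cv2.boxPoints(cv2.minAreaRect(cs)).tolist())
    r.get_image(c)
    for s in r.silhouettes("shim",c):
        print(round(s["p"],2),s["rect"])
        cc=max(cv2.findContours(s["region"].astype(np.uint8),0,1)[0],key=cv2.contourArea)
        print([ (p.round(1).tolist(),onz(c,p)[:2].round(4).tolist()) for p in cv2.boxPoints(cv2.minAreaRect(cc))])
E
```

```text
top 915.0 [[327.8544921875, 189.2923583984375], [368.73028564453125, 171.99874877929688], [377.5081787109375, 192.74655151367188], [336.63238525390625, 210.0401611328125]]
0.91 [388.6, 226.4, 461.6, 278.2]
[([385.79998779296875, 253.5], [0.496, -0.1231]), ([397.79998779296875, 221.39999389648438], [0.5689, -0.1525]), ([465.6000061035156, 246.6999969482422], [0.5085, -0.3046]), ([453.6000061035156, 278.70001220703125], [0.4363, -0.2742])]
0.66 [404.3, 307.1, 454.3, 385.5]
[([402.5, 378.20001220703125], [0.2189, -0.1522]), ([419.8999938964844, 307.5], [0.3733, -0.1957]), ([453.70001220703125, 315.79998779296875], [0.3535, -0.2709]), ([436.3999938964844, 386.5], [0.1994, -0.2263])]
0.58 [328.6, 169.9, 381.3, 211.0]
[([327.8999938964844, 190.10000610351562], [0.644, 0.0054]), ([373.3999938964844, 169.5], [0.6912, -0.1003]), ([383.29998779296875, 191.1999969482422], [0.6397, -0.1215]), ([337.70001220703125, 211.8000030517578], [0.5931, -0.0162])]
scene 597.0 [[342.1877136230469, 297.9044189453125], [346.0307312011719, 265.2388916015625], [366.3379211425781, 267.62799072265625], [362.4949035644531, 300.29351806640625]]
0.8 [340.7, 268.8, 367.0, 309.1]
[([340.29998779296875, 305.70001220703125], [0.636, -0.1167]), ([345.29998779296875, 265.29998779296875], [0.5948, -0.0127]), ([366.79998779296875, 268.0], [0.6465, 0.0075]), ([361.70001220703125, 308.29998779296875], [0.6851, -0.0971])]
0.76 [240.3, 278.9, 309.7, 340.3]
[([236.39999389648438, 317.8999938964844], [0.4317, -0.2691]), ([291.0, 277.0], [0.4901, -0.1101]), ([310.3999938964844, 302.8999938964844], [0.5685, -0.1466]), ([255.89999389648438, 343.79998779296875], [0.5084, -0.2993])]
0.65 [175.4, 243.0, 234.4, 300.9]
[([174.5, 260.3999938964844], [0.1991, -0.2202]), ([196.5, 239.89999389648438], [0.212, -0.142]), ([234.5, 280.8999938964844], [0.3708, -0.1901]), ([212.5, 301.29998779296875], [0.355, -0.2631])]
```

View pics/crop.png

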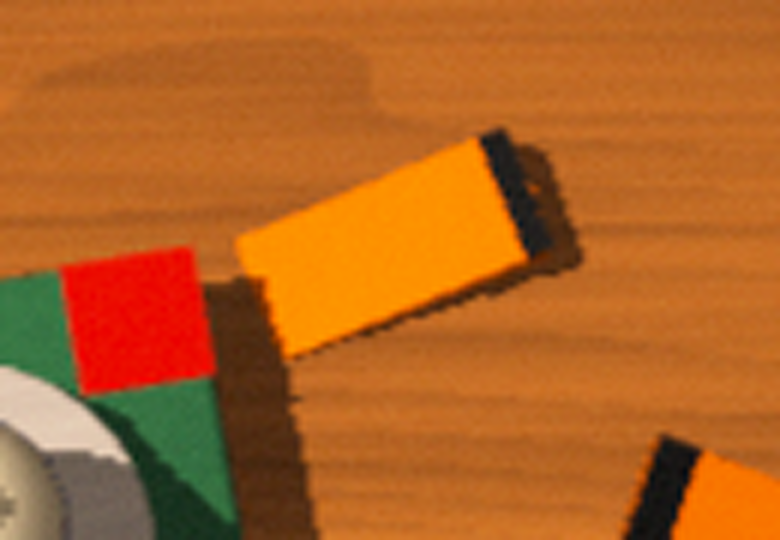

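```bash
cat >> h.py <<'E'
from scipy.spatial.transform import Rotation as Ro
def tool(P,s=None):
    s=s or r.sense(); R=Ro.from_rotvec(s["ee_rot"]).as_matrix()
    x=R[:,0]; print("TCP",s["eef_pos"],"xyaw",np.degrees(np.arctan2(x[1],x[0])),"t",s["time_s"])
    return 1000*R.T@(np.array(P)-s["eef_pos"])
E
python3 - <<'E'
from h import *
f=lambda u,v:((u+.5)/6-.5+290,(v+.5)/6-.5+150)
a=onz("top",f(237,240),.0015);b=onz("top",f(290,358),.0015);c=onz("top",f(503,128),.021);d=onz("top",f(552,250),.021)
print(a,b,c,d,[np.linalg.norm(x) for x in(a-b,c-d,(a-c)[:2],(b-d)[:2])])
t=(a+b)/2;h=(c+d)/2;v=(t-h)[:2];print("tip",t,"heel",h,"ang",np.degrees(np.arctan2(v[1],v[0])))
p=[onz("top",f(*q),.043) for q in((62,268),(192,247),(215,372))];print(p)
w=(p[1]-p[2])[:2];print("plate x yaw",np.degrees(np.arctan2(w[1],w[0])))
C=np.array([.6135,.0325]);u=v/np.linalg.norm(v);g=C-t[:2];print("foot from tip along/left",g@u,u[0]*g[1]-u[1]*g[0])
g=C-h[:2];print("ang heel->foot",np.degrees(np.arctan2(g[1],g[0])))
S=h[:2]-u*.05
print("offset to pre-push z.231",tool([*S,.231]),S)
E
```

```text
[0.645  0.0027 0.0015] [ 0.5988 -0.0167  0.0015] [ 0.6824 -0.0985  0.021 ] [ 0.635  -0.1156  0.021 ] [np.float64(0.05001371349523922), np.float64(0.05041903362403601), np.float64(0.10781752897374282), np.float64(0.10527936379728128)]
tip [ 0.6219 -0.007   0.0015] heel [ 0.6587 -0.107   0.021 ] ang 110.1925293732818
[array([0.6262, 0.068 , 0.043 ]), array([0.6333, 0.0198, 0.043 ]), array([0.5862, 0.012 , 0.043 ])]
plate x yaw 9.358908954480055
foot from tip along/left 0.03999974787287903 -0.005758502707977049
ang heel->foot 107.94228811230548
TCP [0.223  0.5838 0.2313] xyaw -20.90038894786076 t 0.9
offset to pre-push z.231 [686.3881 527.6542   0.3371] [ 0.6759 -0.154 ]
```

Request:
jog_arm([
  [45, 35, 0],
  [90, 70, 0],
  [137, 105, 0],
  [184, 141, 0],
  [231, 177, 0],
  [278, 213, 0],
  [325, 249, 0],
  [372, 285, 0],
  [419, 321, 0],
  [466, 358, 0],
], claw=[0.3, 0.3, 0.3, 0.3, 0.3, 0.3, 0.3, 0.3, 0.3, 0.3], spin=[5, 10, 15, 20, 25, 30, 35, 40, 45, 49])

```text
time_s: 2.15
eef_pos: [0.5315, 0.0815, 0.2317]
ee_rot: [-2.572, 1.802, -0.001]
force: [0.8, 1.0, -0.1]
finger_gap: 0.0252
finger_force: 0.0
```

```bash
python3 - <<'E'
from h import *
print(tool([.6759,-.154,.231]),r.sense()["finger_gap"])
E
```

```text
TCP [0.5315 0.0815 0.2317] xyaw -70.02177451661449 t 2.15
[270.6611 -55.2753   0.7477] 0.02522712999667418
```

Request:
jog_arm([
  [55, -11, 0],
  [110, -22, 0],
  [165, -33, 0],
  [220, -44, 20],
  [265, -55, 60],
  [272, -56, 110],
  [272, -56, 150],
  [272, -56, 190],
  [272, -56, 220],
  [272, -56, 226],
], claw=[0.3, 0.3, 0.3, 0.3, 0.3, 0.3, 0.3, 0.3, 0.3, 0.3], spin=[0, 0, 0, 0, 0, 0, 0, 0, 0, 0])

```text
time_s: 3.4
eef_pos: [0.675, -0.153, 0.0026]
ee_rot: [2.572, -1.799, -0.007]
force: [0.5, -0.0, -0.2]
finger_gap: 0.0258
finger_force: 0.0
```

```bash
python3 - <<'E'
from h import *
print(tool([.6587,-.107,.005]),r.sense()["force"])
cv2.imwrite("pics/s1.png",cv2.resize(r.get_image("scene")[190:340,250:450],None,fx=4,fy=4))
E
```

```text
TCP [ 0.675  -0.153   0.0026] xyaw -69.92099821307856 t 3.4
[-48.8129  -0.5024  -2.3017] [ 0.5402 -0.0414 -0.2323]
```

View pics/s1.png

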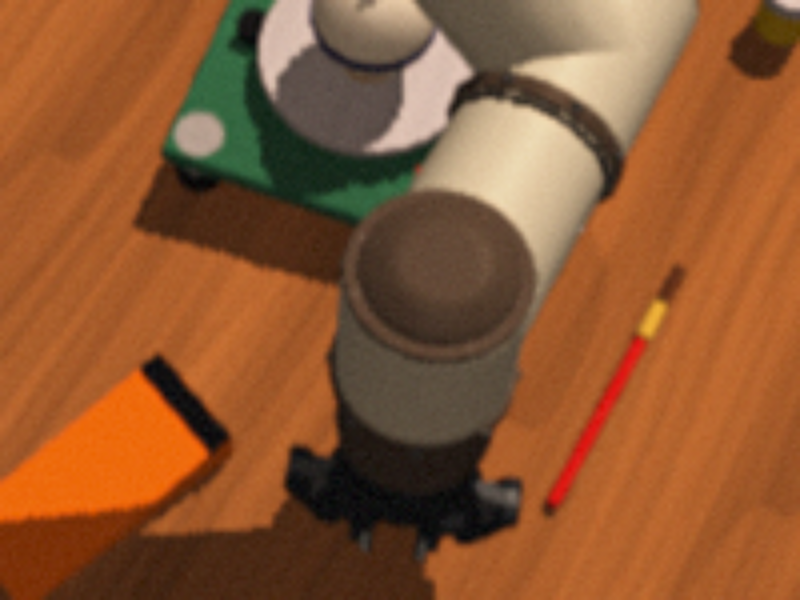

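Request:
jog_arm([
  [-15, 0, -2],
  [-30, 0, -2],
  [-37, -1, -2],
  [-41, -1, -2],
  [-46, -2, -2],
  [-51, -2, -2],
  [-56, -3, -2],
  [-61, -4, -2],
  [-66, -4, -2],
  [-69, -4, -2],
], claw=[0.3, 0.3, 0.3, 0.3, 0.3, 0.3, 0.3, 0.3, 0.3, 0.3], spin=[0, 0, 0, 0, 0, 0, 0, 0, 0, 0])

```text
time_s: 4.7
eef_pos: [0.6565, -0.0865, 0.0072]
ee_rot: [2.575, -1.799, -0.0]
force: [-0.1, -0.6, -0.4]
finger_gap: 0.0256
finger_force: 0.1
```

```bash
python3 - <<'E'
from h import *
tool([0,0,0])
im=r.get_image("top");cv2.imwrite("pics/t1.png",cv2.resize(im[150:250,290:420],None,fx=6,fy=6,interpolation=cv2.INTER_CUBIC))
E
```

```text
TCP [ 0.6565 -0.0865  0.0072] xyaw -69.8932883583244 t 4.7
```

View pics/t1.png

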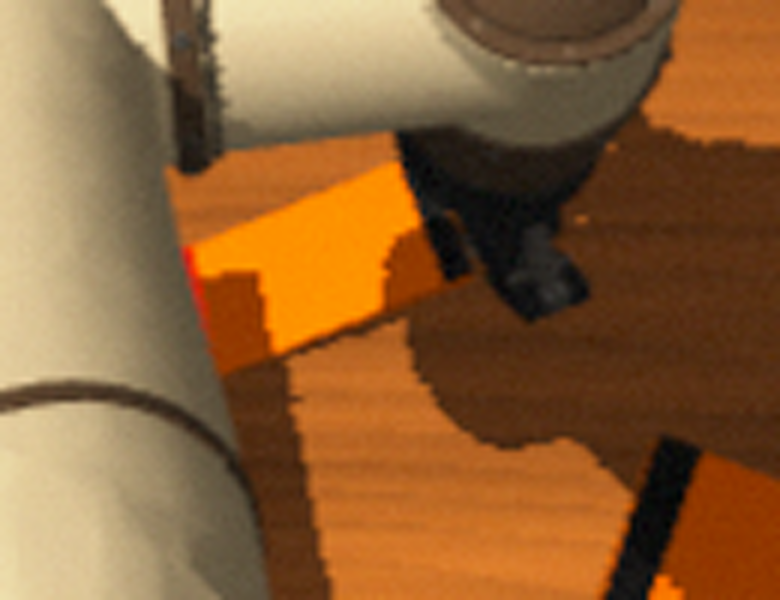

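```bash
python3 - <<'E'
from h import *
f=lambda u,v:((u+.5)/6-.5+290,(v+.5)/6-.5+150)
a=onz("top",f(552,250),.021);b=onz("top",f(468,272),.021);u=np.array([np.cos(np.radians(110)),np.sin(np.radians(110))])
g=(b-a)[:2];print(b,g@u,u[0]*g[1]-u[1]*g[0])
# top-edge direction, tip-left..heel-left and lower right edge
for p,q in(((195,247),(400,160)),((275,355),(455,280))):
    z=(.0045,.018)
    d=(onz("top",f(*p),z[0])-onz("top",f(*q),z[1]))[:2];print(np.degrees(np.arctan2(d[1],d[0])))
E
```

```text
[ 0.627  -0.0838  0.021 ] 0.032650463684807146 -0.0033979211207222576
110.67547195112134
110.26251893144881
```

Request:
jog_arm([
  [-4, 0, 0],
  [-8, 0, 0],
  [-13, 0, 1],
  [-18, 0, 1],
  [-23, 0, 1],
  [-28, 0, 1],
  [-33, -1, 1],
  [-37, -1, 1],
  [-41, -1, 1],
  [-43, -1, 1],
], claw=[0.3, 0.3, 0.3, 0.3, 0.3, 0.3, 0.3, 0.3, 0.3, 0.3], spin=[0, 0, 0, 0, 0, 0, 0, 0, 0, 0])

```text
time_s: 6.0
eef_pos: [0.6438, -0.047, 0.0071]
ee_rot: [-2.575, 1.799, -0.004]
force: [1.6, -6.1, 0.9]
finger_gap: 0.0255
finger_force: 2.7
```

Request:
jog_arm([
  [-2, 0, 0],
  [-4, 0, 0],
  [-6, 0, 0],
  [-7, 0, 0],
], claw=[0.3, 0.3, 0.3, 0.3], spin=[0, 0, 0, 0])

```text
time_s: 6.5
eef_pos: [0.6414, -0.0404, 0.0071]
ee_rot: [-2.575, 1.799, -0.004]
force: [2.6, -5.5, 0.9]
finger_gap: 0.0262
finger_force: 2.6
```

Request:
jog_arm([
  [-1, 0, 0],
  [-2, 0, 0],
  [-4, 0, 0],
  [-5, 0, 0],
], claw=[0.3, 0.3, 0.3, 0.3], spin=[0, 0, 0, 0])

```text
time_s: 7.0
eef_pos: [0.6396, -0.0356, 0.0071]
ee_rot: [-2.575, 1.799, -0.004]
force: [2.2, -5.4, 1.1]
finger_gap: 0.0256
finger_force: 2.6
```

Request:
jog_arm([
  [-1, 0, 0],
  [-2, 0, 0],
  [-2, 0, 0],
], claw=[0.3, 0.3, 0.3], spin=[0, 0, 0])

```text
time_s: 7.38
eef_pos: [0.6389, -0.0336, 0.0071]
ee_rot: [-2.575, 1.799, -0.003]
force: [2.4, -5.0, 1.9]
finger_gap: 0.026
finger_force: 2.7
```

Not stiff yet; continuing in small steps.

Request:
jog_arm([
  [-1, 0, 0],
  [-2, 0, 0],
  [-2, 0, 0],
], claw=[0.3, 0.3, 0.3], spin=[0, 0, 0])

```text
time_s: 7.75
eef_pos: [0.6381, -0.0315, 0.007]
ee_rot: [-2.575, 1.799, -0.003]
force: [1.7, -5.9, 3.8]
finger_gap: 0.0258
finger_force: 2.6
```

Request:
jog_arm([
  [-1, 0, 0],
  [-2, 0, 0],
  [-2, 0, 0],
], claw=[0.3, 0.3, 0.3], spin=[0, 0, 0])

```text
time_s: 8.12
eef_pos: [0.6374, -0.0296, 0.007]
ee_rot: [-2.575, 1.799, -0.003]
force: [2.2, -5.0, 2.5]
finger_gap: 0.0255
finger_force: 2.5
```

Request:
jog_arm([
  [-1, 0, 0],
  [-2, 0, 0],
  [-2, 0, 0],
], claw=[0.3, 0.3, 0.3], spin=[0, 0, 0])

```text
time_s: 8.5
eef_pos: [0.6369, -0.028, 0.0071]
ee_rot: [-2.575, 1.799, -0.003]
force: [2.0, -5.7, 2.8]
finger_gap: 0.0257
finger_force: 3.0
```

```bash
python3 - <<'E'
from h import *
im=r.get_image("scene");im2=r.get_image("top")
a=cv2.resize(im[190:320,280:410],(540,540),interpolation=cv2.INTER_CUBIC);b=cv2.resize(im2[150:280,290:350],(249,540),interpolation=cv2.INTER_CUBIC)
cv2.imwrite("pics/s2.png",np.hstack([a,b]))
for n in("corner","shim_heel","shim_tip"):
    for c in("scene","top"):
        print(n,c,[(round(d["p"],2),d["centre"],onz(c,d["centre"],.052 if n=="corner" else 0)[:2]) for d in r.tip_of(n,c)[:3]])
E
```

```text
corner scene [(0.72, [412.8, 153.5], array([0.6062, 0.3742]))]
corner top [(0.56, [312.9, 199.7], array([0.6115, 0.0392]))]
shim_heel scene [(0.81, [301.4, 293.0], array([ 0.5356, -0.1348])), (0.61, [222.0, 293.5], array([ 0.3633, -0.2342])), (0.55, [357.5, 273.8], array([ 0.6333, -0.0189]))]
shim_heel top [(0.95, [434.9, 310.1], array([ 0.3669, -0.2292])), (0.9, [388.8, 239.8], array([ 0.527 , -0.1307])), (0.6, [340.5, 199.4], array([ 0.6219, -0.0231]))]
shim_tip scene [(0.95, [183.5, 252.6], array([ 0.2055, -0.19  ])), (0.59, [246.2, 332.6], array([ 0.4731, -0.2879]))]
shim_tip top [(0.85, [460.5, 263.5], array([ 0.4704, -0.2913])), (0.74, [421.2, 382.2], array([ 0.2094, -0.1931])), (0.54, [523.3, 270.1], array([ 0.453 , -0.4339]))]
```

View pics/s2.png

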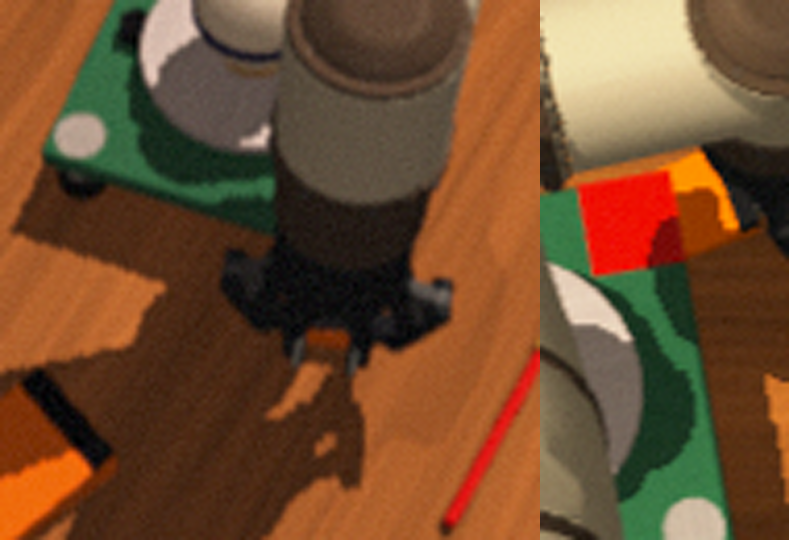

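Request:
jog_arm([
  [-1, 0, 0],
  [-2, 0, 0],
  [-3, 0, 0],
], claw=[0.3, 0.3, 0.3], spin=[0, 0, 0])

```text
time_s: 9.28
eef_pos: [0.6366, -0.027, 0.0071]
ee_rot: [2.575, -1.799, 0.006]
force: [5.6, -15.2, 0.5]
finger_gap: 0.0257
finger_force: 7.9
```

Request:
jog_arm([
  [-1, 0, 0],
  [-2, 0, 0],
  [-2, 0, 0],
], claw=[0.3, 0.3, 0.3], spin=[0, 0, 0])

```text
time_s: 9.65
eef_pos: [0.6364, -0.0264, 0.0071]
ee_rot: [2.575, -1.799, 0.008]
force: [7.4, -17.4, -1.3]
finger_gap: 0.0256
finger_force: 9.5
```

Request:
jog_arm([
  [5, 0, 0],
  [12, 0, 0],
  [30, 0, 0],
  [60, 0, 0],
  [90, 0, -30],
  [110, 0, -80],
  [130, 0, -120],
  [150, 0, -150],
  [150, 0, -150],
  [150, 0, -150],
], claw=[0.3, 0.3, 0.3, 0.3, 0.3, 0.2, 0.1, 0, 0, 0], spin=[0, 0, 0, 0, 0, 0, 0, 0, 0, 0])

```text
time_s: 10.9
eef_pos: [0.685, -0.1634, 0.155]
ee_rot: [2.574, -1.8, -0.004]
force: [0.1, 0.3, -0.3]
finger_gap: -0.0
finger_force: 0.0
```

```bash
python3 - <<'E'
from h import *
im=r.get_image("scene");im2=r.get_image("top")
a=cv2.resize(im[200:300,320:400],(480,600),interpolation=cv2.INTER_CUBIC);b=cv2.resize(im2[180:230,295:345],(320,320),interpolation=cv2.INTER_CUBIC)
b=np.vstack([b,np.zeros((280,320,3),np.uint8)]);cv2.imwrite("pics/s3.png",np.hstack([a,b]))
for n in("corner","shim_heel"):
    for c in("scene","top"):
        print(n,c,[(round(d["p"],2),d["centre"],onz(c,d["centre"],.052 if n=="corner" else 0)[:2]) for d in r.tip_of(n,c)[:3]])
print(tool([.611,.036,.1]))
E
```

```text
corner scene []
corner top [(0.8, [315.2, 201.1], array([0.6083, 0.0341]))]
shim_heel scene [(0.83, [226.2, 293.4], array([ 0.3723, -0.2287])), (0.75, [298.0, 293.7], array([ 0.5292, -0.1406]))]
shim_heel top [(0.89, [434.9, 312.3], array([ 0.362, -0.229])), (0.88, [394.2, 238.6], array([ 0.5295, -0.1431]))]
TCP [ 0.6855 -0.163   0.1554] xyaw -69.86113353990899 t 11.2
[-212.4581    1.3255   55.5486]
```

View pics/s3.png

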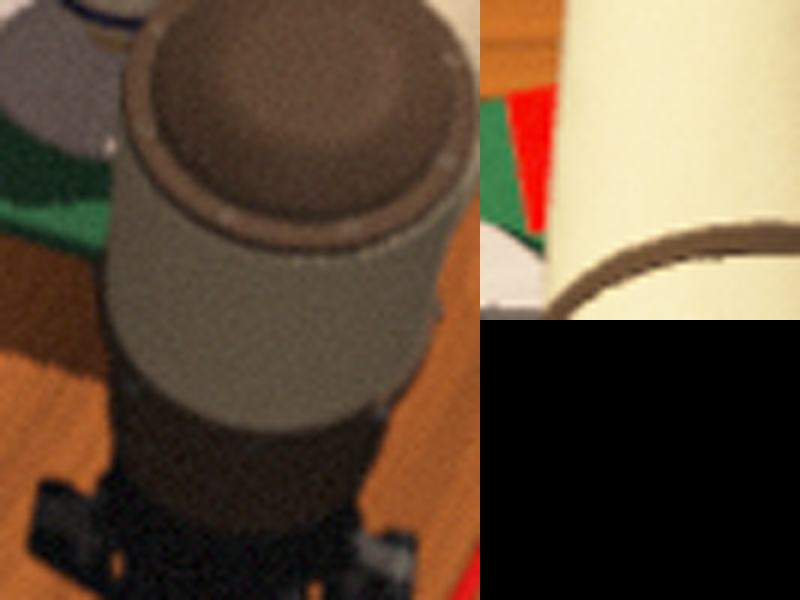

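Request:
jog_arm([
  [-10, 45, -20],
  [-20, 95, -50],
  [-30, 145, -50],
  [-40, 195, -50],
  [-55, 245, -50],
  [-63, 281, -50],
  [-63, 281, -50],
], claw=[0, 0, 0, 0, 0, 0, 0], spin=[0, 0, 0, 0, 0, 0, 0])

```text
time_s: 12.08
eef_pos: [0.3979, -0.2009, 0.2067]
ee_rot: [-2.574, 1.8, -0.0]
force: [1.1, -0.8, 0.5]
finger_gap: -0.0
finger_force: 0.0
```

```bash
python3 - <<'E'
from h import *
im=r.get_image("scene");im2=r.get_image("top")
a=cv2.resize(im[170:280,280:390],(400,400),interpolation=cv2.INTER_CUBIC);b=cv2.resize(im2[170:310,215:355],(400,400),interpolation=cv2.INTER_CUBIC)
cv2.imwrite("pics/s4.png",np.hstack([a,b]))
for n in("corner","shim_heel","shim","short_foot"):
    for c in("scene","top"):
        print(n,c,[(round(d["p"],2),d["centre"],onz(c,d["centre"],.052 if n=="corner" else 0)[:2]) for d in r.tip_of(n,c)[:3]])
print(tool([.611,.036,.1]))
E
```

```text
corner scene [(0.59, [360.6, 242.7], array([0.6087, 0.0382]))]
corner top [(0.88, [316.0, 198.3], array([0.6146, 0.0323]))]
shim_heel scene [(0.95, [358.1, 273.1], array([ 0.6337, -0.0164])), (0.75, [300.8, 295.4], array([ 0.5376, -0.1411])), (0.7, [226.9, 292.0], array([ 0.3717, -0.2248]))]
shim_heel top [(0.97, [392.7, 241.4], array([ 0.5232, -0.1395])), (0.93, [340.5, 196.1], array([ 0.6296, -0.0232])), (0.57, [435.4, 311.9], array([ 0.3629, -0.2301]))]
shim scene [(0.96, [277.5, 312.6], array([ 0.5113, -0.208 ])), (0.93, [360.5, 255.8], array([0.6164, 0.0312])), (0.9, [204.9, 268.6], array([ 0.2838, -0.1996]))]
shim top [(0.97, [423.4, 253.1], array([ 0.4954, -0.2081])), (0.65, [313.7, 201.2], array([0.6187, 0.0382])), (0.65, [424.9, 345.3], array([ 0.2896, -0.204 ]))]
short_foot scene [(0.88, [360.3, 250.5], array([0.6088, 0.0449]))]
short_foot top []
TCP [ 0.4007 -0.2008  0.206 ] xyaw -69.88443822326687 t 12.575
[-150.0093 -279.0103  105.9585]
```

View pics/s4.png

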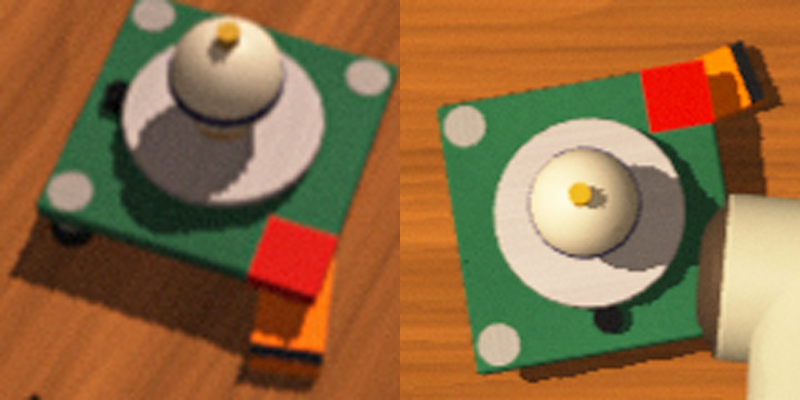

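Request:
jog_arm([
  [-25, -47, 0],
  [-50, -94, 0],
  [-75, -141, 0],
  [-100, -188, 0],
  [-125, -235, 10],
  [-150, -278, 50],
  [-150, -278, 90],
  [-150, -278, 120],
  [-150, -278, 135],
  [-150, -278, 142],
], claw=[0, 0, 0, 0, 0, 0, 0, 0, 0, 0], spin=[0, 0, 0, 0, 0, 0, 0, 0, 0, 0])

```text
time_s: 13.82
eef_pos: [0.6099, 0.0354, 0.0638]
ee_rot: [2.575, -1.799, -0.0]
force: [0.1, -0.7, 0.6]
finger_gap: -0.0003
finger_force: 0.0
```

Request:
jog_arm([
  [0, 0, 3],
  [0, 0, 6],
  [0, 0, 9],
  [0, 0, 10],
  [0, 0, 10],
], claw=[0, 0, 0, 0, 0], spin=[0, 0, 0, 0, 0])

```text
time_s: 14.45
eef_pos: [0.6098, 0.0355, 0.0544]
ee_rot: [-2.575, 1.8, -0.0]
force: [0.1, -0.9, 0.1]
finger_gap: -0.0001
finger_force: 0.0
```

Request:
jog_arm([
  [0, 0, 1],
  [0, 0, 2],
  [0, 0, 3],
  [0, 0, 3],
], claw=[0, 0, 0, 0], spin=[0, 0, 0, 0])

```text
time_s: 14.95
eef_pos: [0.6098, 0.0355, 0.0521]
ee_rot: [2.575, -1.799, 0.0]
force: [-2.1, 0.1, 4.8]
finger_gap: 0.0
finger_force: 2.5
```

Request:
jog_arm([
  [0, 0, 1],
  [0, 0, 1],
  [0, 0, 1],
  [0, 0, 1],
  [0, 0, 1],
], claw=[0, 0, 0, 0, 0], spin=[0, 0, 0, 0, 0])

```text
time_s: 15.58
eef_pos: [0.6099, 0.0355, 0.0521]
ee_rot: [-2.575, 1.799, -0.001]
force: [-4.0, 0.5, 10.1]
finger_gap: 0.0002
finger_force: 4.9
```

Request:
jog_arm([
  [0, 0, -2],
  [0, 0, -5],
  [0, 0, -20],
  [0, 0, -60],
  [0, 0, -110],
  [0, 0, -150],
  [45, 50, -150],
  [70, 100, -150],
  [100, 150, -150],
  [120, 200, -150],
], claw=[0, 0, 0, 0, 0, 0, 0, 0, 0, 0], spin=[0, 0, 0, 0, 0, 0, 0, 0, 0, 0])

```text
time_s: 16.82
eef_pos: [0.462, -0.1474, 0.2013]
ee_rot: [-2.574, 1.8, -0.002]
force: [0.1, -1.0, -0.4]
finger_gap: 0.0001
finger_force: 0.0
```

Request:
jog_arm([
  [20, 40, 0],
  [30, 70, 0],
  [30, 70, 0],
  [30, 70, 0],
], claw=[0, 0, 0, 0], spin=[0, 0, 0, 0])

```text
time_s: 17.32
eef_pos: [0.4085, -0.1981, 0.2011]
ee_rot: [-2.574, 1.799, -0.003]
force: [-1.2, -0.3, -0.7]
finger_gap: -0.0001
finger_force: 0.0
```

```bash
python3 - <<'E'
from h import *
im=r.get_image("scene");im2=r.get_image("top")
a=cv2.resize(im[170:280,280:390],(400,400),interpolation=cv2.INTER_CUBIC);b=cv2.resize(im2[170:310,215:355],(400,400),interpolation=cv2.INTER_CUBIC)
cv2.imwrite("pics/s5.png",np.hstack([a,b]))
o=cv2.imread("pics/s4.png");d=np.abs(o.astype(int)-np.hstack([a,b])).max(2);print("changed px scene half",(d[:,:400]>70).sum())
E
```

```text
changed px scene half 0
```

View pics/s5.png

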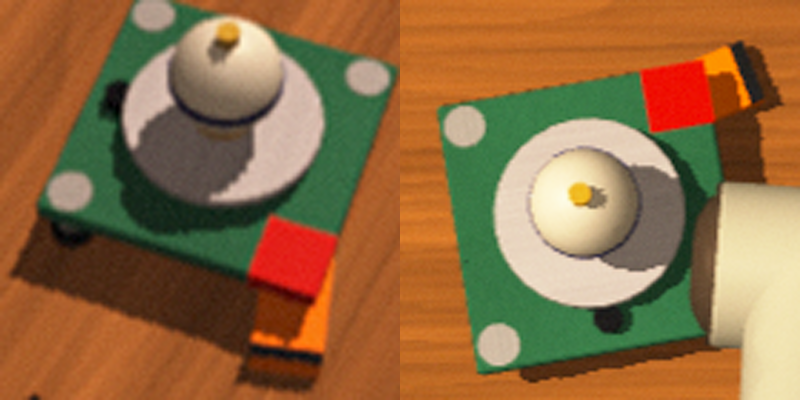

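The press at about 10 N left the plate at z = 52 mm, which is level. The picture is unchanged from before the press: wedge under the red corner (scene half, about 290,330) and the arm clear.

```bash
python3 -c "
from plant import r
print(r.close_job())"
```

```text
the job is handed in; nothing more can be done
None
```

I pushed the wedge under the red foot until it went stiff, pressed the corner with about 10 N while the plate stayed level at 52 mm, withdrew the arm, and handed the job in; the hand-in gave no verdict.

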